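Feed the offcut through the guard window and hold it on the feeler

TASK

Slide the shutter of the grey bench guard fully open by its upright tab. Then pick up the pine offcut (the longest of the three blocks), feed it end-first, lying flat and level, through the guard's window without ramming the frame, and press the sprung feeler plate behind it back about half of its travel, never to its end stop. Finish while still holding the offcut there in the gripper, not wedged or leaning hard on the frame, and do not disturb the other two blocks.

Things in the scene. Friction and masses are not known exactly. Their poses are not given: they have to be found in the camera images.
- guard: Fixed grey guard: upright panel 6 mm thick (x -3 to +3 mm), 190 mm wide (y -60 to +130), 115 mm high, on an 8 mm foot plate reaching to x -20 mm; shutter guides reach to x -13 mm. Origin on the worktop straight below the window centre. Its x points through the window to the inside (roughly away from the robot), y to the left along the panel, z up. Inside is open at the top.
- window (a point): Centre of the guard's window, 80 mm above the worktop, in the panel's mid-plane: a rectangular hole 49 mm wide (guard y) and 38 mm high (z), so 2 mm clearance on every side of the flat offcut. Axes as the guard's.
- shutter (a joint): Flat aluminium shutter sliding along the guard's +y in front of the window, m. 0 = fully closed over the window, 0.070 = end stop, fully open; the window is clear from 0.058 on. Light friction of about 1.2 N, stays where it is left.
- shutter_tab (a point): Middle of the grippable part of the shutter's upright black tab: 10 x 10 mm in section, sides parallel to the guard's x and y, its top 16 mm above this point; the guard panel's top edge is 21 mm below this point. Moves with the shutter (in the guard's frame at x -16 mm, y 24 mm + joint value, z 136 mm).
- feeler (a joint): Sprung feeler plate behind the window, m. 0 = at rest, grows as it is pushed inward along the guard's +x, 0.035 = end stop. Spring about 1 N at rest plus 0.8 N per 10 mm; springs back when released.
- feeler_face (a point): Centre of the front face of the feeler plate (30 mm wide, 24 mm high), level with the window centre; at rest 25 mm behind the panel's back face (guard x 28 mm).
- pine_center (a point): Centre of the loose pale pine offcut, a plain bar 45 mm wide (its x), 135 mm long (its y), 34 mm high (its z), about 85 g; it lies flat on the worktop. Either end may go in first.
- hardwood_center (a point): Centre of the loose dark hardwood block, 50 x 82 x 22 mm; a bystander.
- sanding_center (a point): Centre of the loose cork sanding block, 62 x 90 x 34 mm; a bystander.

How it is judged:
On the way, in this order (a step that is already met when the one before it is completed fails the run):
1. the shutter is slid open, clear of the window (value of joint shutter above 0.058 m), for 0.2 s.
2. one end of the pine offcut is inside the window, flat and straight (x of pine_center in the frame of guard above -0.055 m and y of pine_center in the frame of guard between -0.006 and 0.006 m and z of pine_center in the frame of guard between 0.074 and 0.087 m and angle between the y axis of pine_center and the x axis of guard, either way round below 0.08 rad), for 0.1 s.
At the end, for the whole second after the job is handed in: Shutter open over 58 mm; the pine offcut held still by the fingers (over 2 N), within 0.08 rad of the guard's x, centre within 6 mm of the window's in y and -6/+7 mm in z; feeler pressed back 10 to 28 mm of its 35; force between offcut and guard (with feeler) under 12 N (value of joint shutter above 0.058 m and value of joint feeler between 0.01 and 0.028 m and x of pine_center in the frame of guard between -0.034 and -0.006 m and y of pine_center in the frame of guard between -0.006 and 0.006 m and z of pine_center in the frame of guard between 0.074 and 0.087 m and angle between the y axis of pine_center and the x axis of guard, either way round below 0.08 rad and contact force between the fingers and pine_block above 2 N and contact force between pine_block and guard below 12 N and linear speed of pine_block below 0.02 m/s); the arm keeps its last pose, push and grip.
It fails at once if the offcut is rammed against the guard (over 25 N) (contact force between pine_block and guard above 25 N).
It fails at once if the feeler is driven to its end stop (value of joint feeler above 0.033 m).
It fails at once if the hardwood block is shoved by more than 30 mm (distance of hardwood_center from where it was at the start of the episode above 0.03 m).
It fails at once if the sanding block is shoved by more than 30 mm (distance of sanding_center from where it was at the start of the episode above 0.03 m).
It also fails if it takes over 58 s, if anything falls off the work surface, if the arm or the gripper's body presses on something with over 40 N, if the wrist force passes 120 N, or if a joint passes its speed limit or range.

ROBOT

A 6-joint arm with a two-finger parallel gripper is mounted at the origin on a cart in front of the work surface, level with it; the furniture and walls round the work are solid. World frame = base frame: x ahead of the robot, y to its left, z up, the work surface at z = 0. Lengths are in m, angles in rad, forces in N, time in s.
With the tool pointing down it reaches from about 0.225 to 0.875 m from the base axis. Payload 3.4 kg.
Tool frame: the origin (TCP) lies on the front face of the gripper's body, between the roots of the fingers; the fingertips stand 73 mm ahead of it and the grasp point (between the pads) lies 54 mm ahead of it; z points along the fingers, y is the line along which they close (so a half turn about z gives the same grasp; the last joint's range is limited). The gripper opens to 85 mm and grips with 20 to 120 N. Pads are 22 mm wide; open, the fingers measure 114 mm over their backs; the gripper's body (76 mm by 85 mm) begins 54 mm behind the grasp point. The pads swing forward as they close: fully open they stand 13 mm farther back than shut.
Start: joints at [0.992, 0.276, 1.505, -0, 1.361, -0.121], TCP at [0.254, 0.516, 0.304] pointing down, gripper open.
Joint ranges: [-2.89, 2.89], [-0.75, 2.08], [0.22, 2.7], [-1.18, 4.32], [0.11, 2.71], [-2.7, 2.7]. Speed limits (rad/s): [2.57, 2.57, 3.14, 3.14, 3.14, 3.14].

INTERFACE

Orientations are given as a unit quaternion [w, x, y, z].
In Python, from workcell import env, imaging gives the robot as it stands.
- The arm moves only by the tool move_arm, never from a script. Its argument "plan" is a list of rows, each a list of 7 numbers: the shift along the tool's x, y, z as a fraction of full scale, then the turn, a rotation vector about the tool's x, y, z as a fraction of full scale, then the opening, from 0 (shut) to 1 (fully open). In form: [[x, y, z, ax, ay, az, grip], ...]. A call has 1 to 8 rows; each row shifts and turns the commanded pose from where the row before left it, along the tool's axes as they then stand; what a row does not reach is not made up. Full scale, the value 1, is 50 mm for a shift and 4 degrees for a turn. A row lasts 1/8 s, in which the tool goes at most 62.5 mm and 10.7 degrees, less where a joint would pass 70% of its speed; a pose out of reach is approached as far as the arm can. A call with a number of a shift or a turn outside -1 to 1 is refused whole. A call with a gripper value outside its range is refused whole. The fingers move at their own pace and stop on an object; "squeeze" is the grip in N (left out, the last holds). Time passes only in rows, so rows that do not move let the fingers close. It gives the time, the measured TCP pose, the force, the opening and the grip force at its end, in the units of the state.
- env.get_obs(): the state, without advancing time (a new reading comes with each control period).
- imaging.get_image(name): name is "scene" or "top"; returns a dict with "pixels" (420x560x3 uint8, red, green, blue), "intrinsics" (3x3 intrinsics, pixels), "R" (3x3) and "t" (3): a world point X has camera coordinates R X + t. Camera axes: x right, y down, z forward; pixel columns grow to the right and rows downward; lengths in m; the calibration is good to about 2 mm. A picture is of the moment at which its call begins. There is no depth.
- env.finish_job(): hands the job in; it is judged then, once.
The state is a dict: "clock": time; "joints": joint angles; "qvel": joint speeds; "joint_efforts": joint torques, N m; "tool_pos": TCP position; "orientation": TCP orientation; "wrist_force": force on the tool from outside, world axes, zero at the start; "ft_torque": the same for the moment, N m; "finger_gap": finger opening in m; "grasp_force": force on a finger pad.
Only numpy, scipy, OpenCV 4.12 (cv2) and the standard library are available. Lean on these libraries where they do the work, as an engineer would, in place of code of your own. Each camera call takes 0.05 s, during which the arm holds its last target. There are 200 camera calls.

## Working session

There is one attempt and no reset: what is moved stays moved. The work goes in short steps, Python scripts to look and compute and a tool call to move; the robot and the scene stay as the last step left them, time stands still between calls to the robot, and variables do not carry over. Pictures are saved under pics/ and viewed, at most 10 in all, crops included, and the job is handed in when it is done.

Besides the shell and the picture viewer there is one more tool, called as name(argument=value, ...) on one line, values as JSON. move_arm: Moves the arm, as the interface text tells. Shift numbers are shares of 50 mm and turn numbers shares of 4 degrees, none past 1 either way. Its arguments: {"type":"object","properties":{"plan":{"type":"array"},"squeeze":{"type":"number"}},"required":["plan"]}

```bash
mkdir -p pics
python3 - <<'E'
from workcell import env, imaging
import cv2,numpy as np
for n in("scene","top"):
    d=imaging.get_image(n); cv2.imwrite(f"pics/{n}0.png",d["pixels"][:,:,::-1])
    np.savez(f"{n}0.npz",**d); print(n,d["intrinsics"].tolist(),np.round(-d["R"].T@d["t"],3),np.round(d["R"],3).tolist())
print(env.get_obs())
E
```

```text
scene [[467.7783905158886, 0.0, 273.7521363144026], [0.0, 467.7783905158886, 206.25904925167447], [0.0, 0.0, 1.0]] [-0.108 -0.46   0.549] [[0.436, -0.9, -0.025], [-0.463, -0.2, -0.863], [0.772, 0.388, -0.504]]
top [[471.9585736582684, 0.0, 278.38552206747045], [0.0, 471.9585736582684, 211.02499596789104], [0.0, 0.0, 1.0]] [ 0.399 -0.114  1.065] [[0.028, -1.0, 0.002], [-0.987, -0.028, -0.156], [0.156, 0.002, -0.988]]
{'clock': 0.1, 'joints': array([ 9.92004639e-01,  2.76508844e-01,  1.50603463e+00,  7.97491734e-06,
        1.36068815e+00, -1.20998490e-01]), 'qvel': array([-0.00147301, -0.00170586, -0.00213642,  0.0001321 , -0.00014535,
       -0.00050246]), 'joint_efforts': array([ 1.59881605e-03, -4.17700481e+01, -2.46404368e+01,  5.99494888e-05,
        5.83488989e-03,  2.53492425e-05]), 'tool_pos': array([0.25393397, 0.51548435, 0.30312798]), 'orientation': array([-2.84581108e-04,  2.26903777e-01,  9.73916836e-01, -7.68493147e-04]), 'wrist_force': array([-0.50413319,  0.63280884,  0.12909383]), 'ft_torque': array([-0.03749586,  0.01721718,  0.01465182]), 'grasp_force': 0.0, 'finger_gap': 0.08560842200399899}
```

View pics/scene0.png

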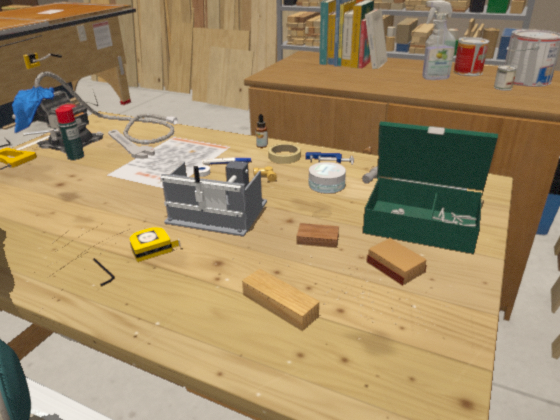

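View pics/top0.png

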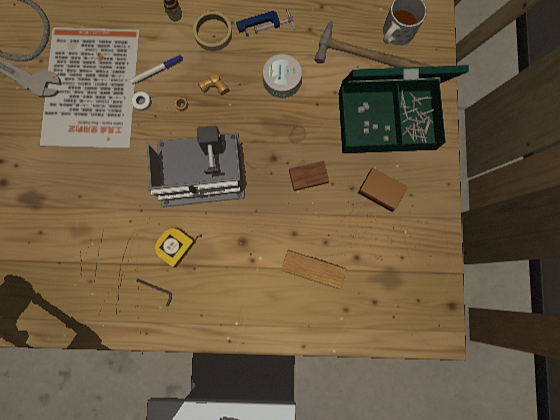

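The scene view shows the guard around (212,200) and the pine around (280,298). In the top view the guard is around (197,195), the pine around (314,268), the hardwood at (309,176) and the cork at (383,189). I'll enlarge crops of the guard and the pine.

Run:
```python
import cv2,numpy as np
t=cv2.imread("pics/top0.png");s=cv2.imread("pics/scene0.png")
def c(im,x,y,w,h,k):
    o=cv2.resize(im[y:y+h,x:x+w],None,fx=k,fy=k,interpolation=cv2.INTER_CUBIC)
    for i in range(0,w,10): cv2.line(o,(i*k,0),(i*k,6 if i%50 else 14),(0,0,255),1); cv2.putText(o,str(x+i),(i*k,22),0,.3,(0,0,255))
    for j in range(0,h,10): cv2.line(o,(0,j*k),(6,j*k),(0,0,255),1); cv2.putText(o,str(y+j),(8,j*k+4),0,.3,(0,0,255))
    return o
cv2.imwrite("pics/g_top.png",c(t,140,120,114,96,7))
cv2.imwrite("pics/g_scene.png",c(s,155,155,114,80,7))
cv2.imwrite("pics/p_top.png",np.vstack([c(t,270,240,90,55,5),c(s,235,262,90,65,5)]))
```

```text
(no output)
```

View pics/g_top.png

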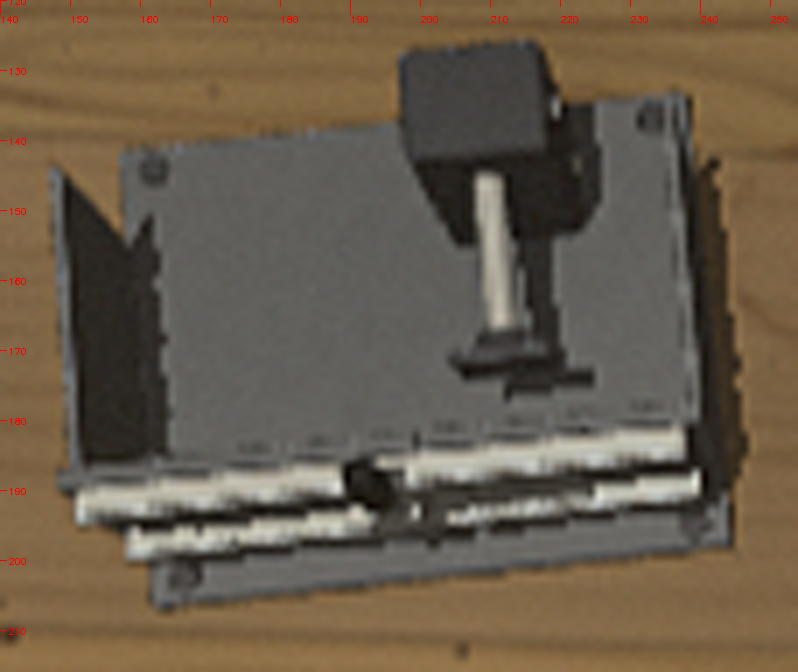

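View pics/g_scene.png

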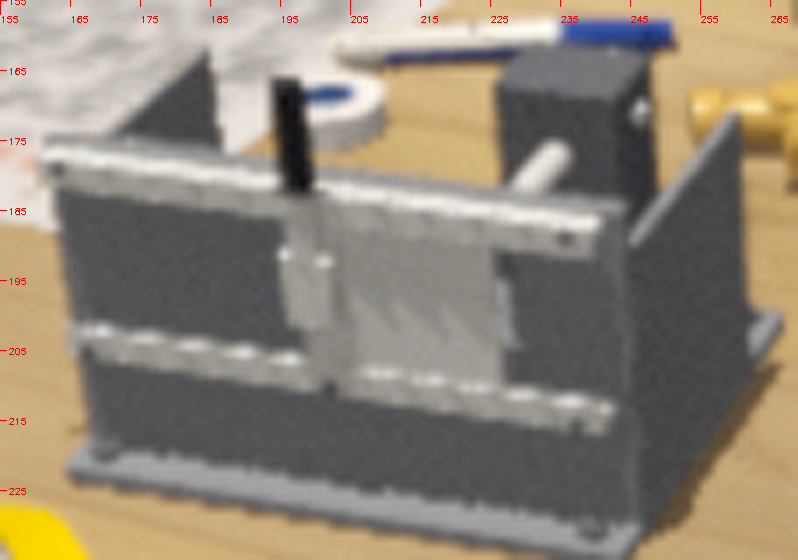

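View pics/p_top.png

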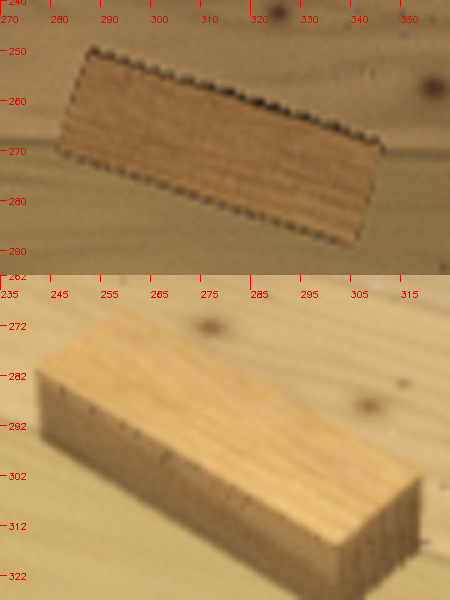

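The crops give these pixel positions:
- **Panel top corners, top view:** (148.5,187.5) and (239.6,179.8).
- **Tab top:** (191.5,187.3) in the top view and (196,166.4) in the scene view.
- **Pine top corners, top view:** (287,250), (345,269), (339,288.5) and (281,270).

I'll fit the poses from these.

```bash
cat > h.py <<'E'
import numpy as np
from scipy.optimize import least_squares
def proj(d,X):
    c=np.atleast_2d(X)@d["R"].T+d["t"]; p=c@d["intrinsics"].T; return p[:,:2]/p[:,2:]
def ray(d,uv,z):
    r=d["R"].T@np.linalg.inv(d["intrinsics"])@[*uv,1]; o=-d["R"].T@d["t"]; return o+r*(z-o[2])/r[2]
def G(p,X):
    X=np.atleast_2d(X); c,s=np.cos(p[2]),np.sin(p[2])
    return np.c_[p[0]+c*X[:,0]-s*X[:,1],p[1]+s*X[:,0]+c*X[:,1],X[:,2]]
def fit(obs,p0):
    f=lambda p:np.concatenate([(proj(d,G(p,X))-uv).ravel() for d,X,uv in obs])
    r=least_squares(f,p0,loss="soft_l1"); return r.x,f(r.x).reshape(-1,2)
E
python3 - <<'E'
from h import *
t=dict(np.load("top0.npz"));s=dict(np.load("scene0.npz"))
Xt=np.array([[.003,.13,.115],[.003,-.06,.115],[-.016,.024,.152]])
ut=np.array([[148.6,187.2],[239.6,179.8],[191.5,187.3]])
Xs=np.array([[-.003,.13,.115],[-.003,-.06,.115],[-.016,.024,.152],[-.02,-.06,.008],[-.02,.13,.008]])
us=np.array([[161.5,174.4],[244,184],[196,166.4],[246,234],[165.3,221.5]])
for o in([(t,Xt,ut)],[(s,Xs,us)],[(t,Xt,ut),(s,Xs,us)]):
    p,r=fit(o,[.45,.05,0]);print("guard",p.round(4),r.round(1).tolist())
h,w=.0675,.0225
X=np.array([[w,h,.034],[w,-h,.034],[-w,-h,.034],[-w,h,.034]])
u1=np.array([[287.5,250],[345,269],[339.5,288.5],[281.5,270]])
us1=np.array([[258,268.5],[317.5,301.5],[302.5,316],[242,281]])
us2=np.array([[258.5,268.5],[317.5,302],[302,316],[242.5,281.5]])
for o in([(t,X,u1)],[(s,X,us2)],[(t,X,u1),(s,X,us2)]):
    p,r=fit(o,[.3,-.2,0]);print("pine",p.round(4),r.round(1).tolist())
print("hw",ray(t,(309,176),.022),"cork",ray(t,(383,188),.034))
E
```

```text
guard [0.6024 0.0296 0.1089] [[-1.5, -0.4], [-0.2, -0.3], [4.6, 0.8]]
guard [0.6052 0.0249 0.1441] [[-0.5, -0.2], [1.0, 0.9], [6.2, -0.1], [-1.0, -0.1], [-1.0, -0.4]]
guard [0.6041 0.027  0.1271] [[-0.2, -0.1], [1.0, -1.6], [6.1, 0.2], [-1.1, -0.7], [-0.4, 1.1], [5.0, -0.2], [-2.4, 0.1], [-1.7, -0.9]]
pine [ 0.4354 -0.1909 -0.2824] [[-0.7, -0.1], [1.1, -0.1], [0.6, 0.4], [-1.0, -0.3]]
pine [ 0.4323 -0.1925 -0.2788] [[0.1, -0.1], [1.8, -0.3], [-0.2, 0.8], [-1.8, -0.7]]
pine [ 0.4343 -0.1917 -0.2828] [[-0.4, 0.4], [1.4, 0.5], [1.0, 1.0], [-0.6, 0.2], [0.4, -0.9], [1.7, -1.1], [-0.3, -0.2], [-1.6, -1.6]]
hw [ 0.64536339 -0.17861704  0.022     ] cork [ 0.61977906 -0.34332623  0.034     ]
```

Run:
```python
from h import *
t=dict(np.load("top0.npz"));s=dict(np.load("scene0.npz"))
def ln(d,a,b,z):
    A,B=ray(d,a,z),ray(d,b,z); print(A.round(4),B.round(4),"yaw",round(float(np.arctan2(A[0]-B[0],B[1]-A[1])*-1+0),4) , "len",np.linalg.norm(A-B).round(4))
ln(t,(162,206.5),(244.5,198),.008)     # foot front x-20
ln(t,(157.5,141.5),(238,133.3),.008)
ln(s,(165.3,222),(243.5,234.5),.008)
ln(t,(148.6,187.2),(239.6,179.8),.115)
ln(s,(161.5,174.4),(244,184),.115)
Xt=np.array([[.003,.13,.115],[.003,-.06,.115]]);ut=np.array([[148.6,187.2],[239.6,179.8]])
Xs=np.array([[-.003,.13,.115],[-.003,-.06,.115]]);us=np.array([[161.5,174.4],[244,184]])
L=[(t,(162,206.5)),(t,(244.5,198)),(s,(165.3,222)),(s,(243.5,234.5))]
LP=[ray(d,u,.008) for d,u in L]
tab=np.array([-.016,.024,.152])
def f(p):
    r=[(proj(t,G(p,Xt))-ut).ravel(),(proj(s,G(p,Xs))-us).ravel()]
    T=tab+[0,p[3],0]
    r+=[(proj(t,G(p,T))-[191.5,187.3]).ravel(),(proj(s,G(p,T))-[196,166.4]).ravel()]
    e=np.array([np.cos(p[2]),np.sin(p[2])])
    r+=[[480*((q[:2]-p[:2])@e+.02)] for q in LP]
    return np.concatenate(r)
r=least_squares(f,[.6,.03,.12,0],loss="soft_l1");p=r.x
print(p.round(4),f(p).round(1))
P=G(p,[-.016,.024+p[3],.136])[0];print("tab",P.round(4))
from workcell import env
from scipy.spatial.transform import Rotation as R
q=env.get_obs()["orientation"];print(R.from_quat(np.r_[q[1:],q[0]]).as_matrix().round(3))
```

```text
[0.5683 0.1528 0.008 ] [ 0.5932 -0.0336  0.008 ] yaw 3.0089 len 0.1881
[0.7207 0.1734 0.008 ] [ 0.7458 -0.0125  0.008 ] yaw 3.0075 len 0.1875
[0.5646 0.1463 0.008 ] [ 0.5906 -0.0356  0.008 ] yaw 2.9995 len 0.1837
[0.5905 0.156  0.115 ] [ 0.6113 -0.0301  0.115 ] yaw 3.0302 len 0.1873
[0.583  0.1515 0.115 ] [ 0.6133 -0.0312  0.115 ] yaw 2.9772 len 0.1851
[0.604  0.0267 0.1287 0.0117] [-0.   0.1  1.2 -1.6 -1.  -0.6 -0.2  1.2  0.3  0.8 -0.2 -0.8  0.4  0.7
 -1.8 -0.6]
tab [0.5836 0.0601 0.136 ]
[[-0.897  0.442 -0.001]
 [ 0.442  0.897 -0.001]
 [ 0.    -0.002 -1.   ]]
```

move_arm(plan=[[0,0,0,0,0,-1,0.6],[0,0,0,0,0,-1,0.6],[0,0,0,0,0,-1,0.6],[0,0,0,0,0,-1,0.6],[0,0,0,0,0,-1,0.6],[0,0,0,0,0,-1,0.6],[0,0,0,0,0,-1,0.6],[0,0,0,0,0,-1,0.6]], squeeze=25)

```text
clock: 1.1
tool_pos: [0.254, 0.5156, 0.3034]
orientation: [-0.0, -0.051, 0.999, -0.0]
wrist_force: [0.7, -0.1, -0.7]
finger_gap: 0.0516
grasp_force: 0.0
```

move_arm(plan=[[0,0,0,0,0,-0.4,0.6],[-0.6,-1,0,0,0,0,0.6],[-0.6,-1,0,0,0,0,0.6],[-0.6,-1,0,0,0,0,0.6],[-0.6,-1,0,0,0,0,0.6],[-0.6,-1,0,0,0,0,0.6],[-0.6,-1,0,0,0,0,0.6],[-0.6,-1,0,0,0,0,0.6]])

```text
clock: 2.1
tool_pos: [0.5082, 0.194, 0.3039]
orientation: [0.0, -0.064, 0.998, 0.0]
wrist_force: [0.5, 1.1, 0.5]
finger_gap: 0.0514
grasp_force: 0.0
```

```bash
cat > go.py <<'E'
import sys,numpy as np
from workcell import env
from scipy.spatial.transform import Rotation as Ro
def to(P,ang=None):
    o=env.get_obs();q=o["orientation"];M=Ro.from_quat(np.r_[q[1:],q[0]]).as_matrix()
    d=np.array(P)-o["tool_pos"]
    print("t",round(o["clock"],2),"pos",o["tool_pos"].round(4),"yawY",np.degrees(np.arctan2(M[1,1],M[0,1])).round(2),"z",M[:,2].round(4),"F",o["wrist_force"].round(1),"gap",round(o["finger_gap"],4),"g",round(o["grasp_force"],1))
    print("shift rows(50mm):",(M.T@d/.05).round(3))
if __name__=="__main__": to([float(a) for a in sys.argv[1:4]])
E
python3 go.py .5836 .060 .198
```

```text
t 2.1 pos [0.5082 0.194  0.3039] yawY 97.34 z [ 1.e-04  4.e-04 -1.e+00] F [0.5 1.1 0.5] gap 0.0514 g 0.0
shift rows(50mm): [-1.153 -2.852  2.116]
```

move_arm(plan=[[-0.4,-0.95,0,0,0,0,0.6],[-0.4,-0.95,0,0,0,0,0.6],[-0.35,-0.95,0,0,0,0,0.6],[0,0,0.6,0,0,0,0.6],[0,0,0.3,0,0,0,0.6],[0,0,0,0,0,0,0.6]])

```text
clock: 2.85
tool_pos: [0.5816, 0.0621, 0.2575]
orientation: [-0.002, -0.064, 0.998, 0.0]
wrist_force: [0.4, 0.2, -0.1]
finger_gap: 0.0514
grasp_force: 0.0
```

```bash
python3 go.py .5836 .060 .198
python3 - <<'E'
from workcell import imaging
import cv2,numpy as np
a=[]
for n,(x,y) in(("scene",(155,125)),("top",(140,120))):
    d=imaging.get_image(n)["pixels"][:,:,::-1]; a.append(cv2.resize(d[y:y+120,x:x+100],None,fx=4,fy=5-1,interpolation=cv2.INTER_CUBIC))
cv2.imwrite("pics/tab1.png",np.hstack(a))
E
```

```text
t 2.85 pos [0.5816 0.0621 0.2575] yawY 97.39 z [-3.4e-03  3.0e-04 -1.0e+00] F [ 0.4  0.2 -0.1] gap 0.0514 g 0.0
shift rows(50mm): [-0.038 -0.048  1.19 ]
```

View pics/tab1.png

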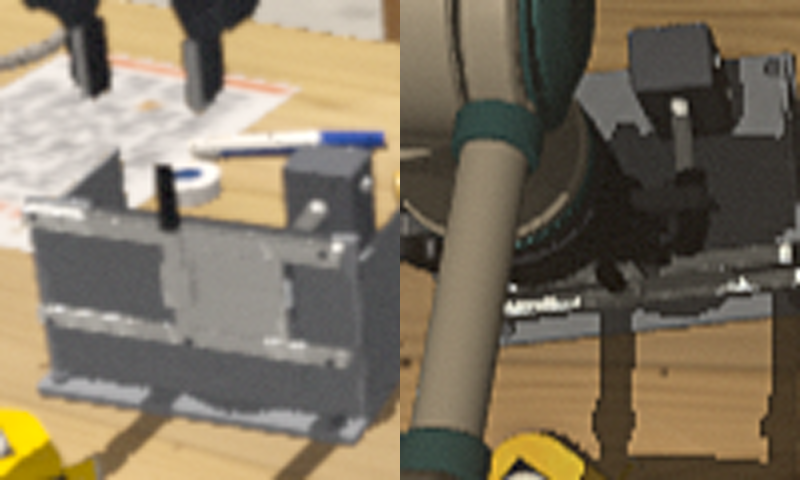

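Left half (scene): fingertips at crop (95,90) and (200,105), tab top at (167,168). In full-image pixels the finger midpoint is about (191.7,149.5) and the tab top about (196.7,167). I'll check this against the projection.

Run:
```python
from h import *
s=dict(np.load("scene0.npz"))
for z in(.066,.06): print(proj(s,[.5816,.0621,.2575-z]))
y=np.array([-.129,.992,0])
for k in(.026,-.026,.04,-.04): print(k,proj(s,np.array([.5816,.0621,.192])+k*y))
for yy in(.05,.06,.07):
  for xx in (.575,.5836): print(xx,yy,proj(s,[xx,yy,.152]))
```

```text
[[192.17674104 147.53072907]]
[[191.82888158 144.6789391 ]]
0.026 [[180.29443537 145.93517164]]
-0.026 [[204.19523194 148.67466269]]
0.04 [[173.99054685 145.21262476]]
-0.04 [[210.76431448 149.42760591]]
0.575 0.05 [[197.61907452 168.18791711]]
0.5836 0.05 [[200.04424709 166.45992286]]
0.575 0.06 [[193.40790357 167.33821663]]
0.5836 0.06 [[195.85288069 165.62341812]]
0.575 0.07 [[189.23178015 166.4955878 ]]
0.5836 0.07 [[191.69615061 164.79382603]]
```

The calibration agrees with the tool position, so I'll descend and grip.

move_arm(plan=[[-0.04,-0.06,0.4,0,0,0,0.6],[0,0,0.4,0,0,0,0.6],[0,0,0.39,0,0,0,0.6],[0,0,0,0,0,0,0.0],[0,0,0,0,0,0,0.0],[0,0,0,0,0,0,0.0],[0,0,0,0,0,0,0.0]])

```text
clock: 3.82
tool_pos: [0.5857, 0.0592, 0.2009]
orientation: [0.001, -0.064, 0.998, 0.0]
wrist_force: [0.2, 0.5, 5.4]
finger_gap: 0.009
grasp_force: 27.6
```

```bash
python3 go.py .5836 .060 .198
```

```text
t 3.83 pos [0.5857 0.0592 0.2009] yawY 97.38 z [ 2.9e-03  4.0e-04 -1.0e+00] F [0.2 0.5 5.4] gap 0.009 g 27.6
shift rows(50mm): [0.04  0.02  0.058]
```

move_arm(plan=[[0,0.25,-0.04,0,0,0,0],[0,0.25,0,0,0,0,0],[0,0.25,0,0,0,0,0],[0,0.2,0,0,0,0,0],[0,0,0,0,0,0,0],[0,0,0,0,0,0,0]])

```text
clock: 4.58
tool_pos: [0.5791, 0.1069, 0.201]
orientation: [0.0, -0.064, 0.998, 0.001]
wrist_force: [3.9, 1.3, -7.3]
finger_gap: 0.0094
grasp_force: 25.9
```

move_arm(plan=[[0,0.08,0,0,0,0,0],[0,0.08,0,0,0,0,0],[0,0,0,0,0,0,0],[0,0,0,0,0,0,0]])

```text
clock: 5.08
tool_pos: [0.5781, 0.1141, 0.201]
orientation: [0.0, -0.064, 0.998, 0.0]
wrist_force: [4.7, 0.6, -7.7]
finger_gap: 0.0093
grasp_force: 25.9
```

move_arm(plan=[[0,0.06,0,0,0,0,0],[0,0,0,0,0,0,0],[0,0,0,0,0,0,0]])

```text
clock: 5.45
tool_pos: [0.5778, 0.1169, 0.2011]
orientation: [0.0, -0.064, 0.998, 0.0]
wrist_force: [4.8, 0.6, -9.0]
finger_gap: 0.009
grasp_force: 25.8
```

move_arm(plan=[[0,0.06,0,0,0,0,0],[0,0,0,0,0,0,0],[0,0,0,0,0,0,0]])

```text
clock: 5.82
tool_pos: [0.5773, 0.1198, 0.201]
orientation: [0.0, -0.064, 0.998, 0.0]
wrist_force: [4.4, 0.7, -8.5]
finger_gap: 0.0094
grasp_force: 25.8
```

move_arm(plan=[[0,0.06,0,0,0,0,0],[0,0,0,0,0,0,0],[0,0,0,0,0,0,0]])

```text
clock: 6.2
tool_pos: [0.5772, 0.1208, 0.201]
orientation: [0.0, -0.064, 0.998, -0.002]
wrist_force: [6.2, -5.1, -8.1]
finger_gap: 0.0094
grasp_force: 25.9
```

The end stop is reached, since the y force jumped. I'll release, rise and turn toward the pine.

move_arm(plan=[[0,-0.02,0,0,0,0,0.6],[0,0,0,0,0,0,0.6],[0,0,-1,0,0,0,0.9],[0,0,-1,0,0,1,1],[0,0,0,0,0,1,1],[0,0,0,0,0,1,1],[0,0,0,0,0,1,1],[0,0,0,0,0,1,1]])

```text
clock: 7.2
tool_pos: [0.5761, 0.1222, 0.302]
orientation: [-0.0, 0.111, 0.994, 0.0]
wrist_force: [0.3, 0.8, 0.1]
finger_gap: 0.0854
grasp_force: 0.0
```

move_arm(plan=[[0,0,0,0,0,1,1],[0,0,0,0,0,1,1],[0,0,0,0,0,1,1],[0,0,0,0,0,1,1],[0,0,0,0,0,1,1],[0,0,0,0,0,1,1],[0,0,0,0,0,1,1],[0,0,0,0,0,1,1]])

```text
clock: 8.2
tool_pos: [0.5761, 0.1223, 0.302]
orientation: [-0.0, 0.381, 0.925, 0.0]
wrist_force: [0.5, 0.2, 0.5]
finger_gap: 0.0852
grasp_force: 0.0
```

move_arm(plan=[[0,0,0,0,0,1,1],[0,0,0,0,0,1,1],[0,0,0,0,0,1,1],[0,0,0,0,0,1,1],[0,0,0,0,0,1,1],[0,0,0,0,0,1,1],[0,0,0,0,0,1,1],[0,0,0,0,0,1,1]])

```text
clock: 9.2
tool_pos: [0.5761, 0.1222, 0.302]
orientation: [-0.0, 0.621, 0.784, -0.0]
wrist_force: [-0.5, 0.2, 0.4]
finger_gap: 0.0855
grasp_force: 0.0
```

move_arm(plan=[[0,0,0,0,0,1,1],[0,0,0,0,0,1,1],[0,0,0,0,0,1,1],[0,0,0,0,0,1,1],[0,0,0,0,0,1,1],[0,0,0,0,0,1,1],[0,0,0,0,0,1,1],[0,0,0,0,0,0.4,1]])

```text
clock: 10.2
tool_pos: [0.5763, 0.1222, 0.3019]
orientation: [-0.0, 0.8, 0.6, -0.0]
wrist_force: [0.4, -0.1, -0.3]
finger_gap: 0.0852
grasp_force: 0.0
```

```bash
python3 go.py .4265 -.2186 .2
```

```text
t 10.2 pos [0.5763 0.1222 0.3019] yawY -16.26 z [-4.e-04  4.e-04 -1.e+00] F [ 0.4 -0.1 -0.3] gap 0.0852 g 0.0
shift rows(50mm): [-7.382 -0.966  2.037]
```

move_arm(plan=[[-0.95,-0.12,0,0,0,0,1],[-0.95,-0.12,0,0,0,0,1],[-0.95,-0.12,0,0,0,0,1],[-0.95,-0.12,0,0,0,0,1],[-0.9,-0.12,0.4,0,0,0,1],[-0.9,-0.12,0.6,0,0,0,1],[-0.9,-0.12,0.6,0,0,0,1],[-0.88,-0.13,0.4,0,0,0,1]])

```text
clock: 11.2
tool_pos: [0.4259, -0.2195, 0.2006]
orientation: [-0.001, 0.8, 0.6, 0.0]
wrist_force: [0.5, -0.5, -0.2]
finger_gap: 0.0854
grasp_force: 0.0
```

```bash
python3 go.py .4265 -.2186 .076
python3 - <<'E'
from workcell import imaging
import cv2,numpy as np
a=[]
for n,(x,y) in(("scene",(150,150)),("scene",(220,215))):
    d=imaging.get_image(n);np.savez("scene1.npz",**d);d=d["pixels"][:,:,::-1]; o=cv2.resize(d[y:y+110,x:x+110],None,fx=5,fy=5,interpolation=cv2.INTER_CUBIC) if not a else cv2.resize(d[y:y+110,x:x+110],(240,240),interpolation=cv2.INTER_CUBIC)
    if a: o=cv2.copyMakeBorder(o,0,310,0,0,cv2.BORDER_CONSTANT)
    a.append(o)
cv2.imwrite("pics/win1.png",np.hstack(a))
E
```

```text
t 11.2 pos [ 0.4259 -0.2195  0.2006] yawY -16.21 z [-7.e-04  9.e-04 -1.e+00] F [ 0.5 -0.5 -0.2] gap 0.0854 g 0.0
shift rows(50mm): [0.019 0.008 2.492]
```

View pics/win1.png

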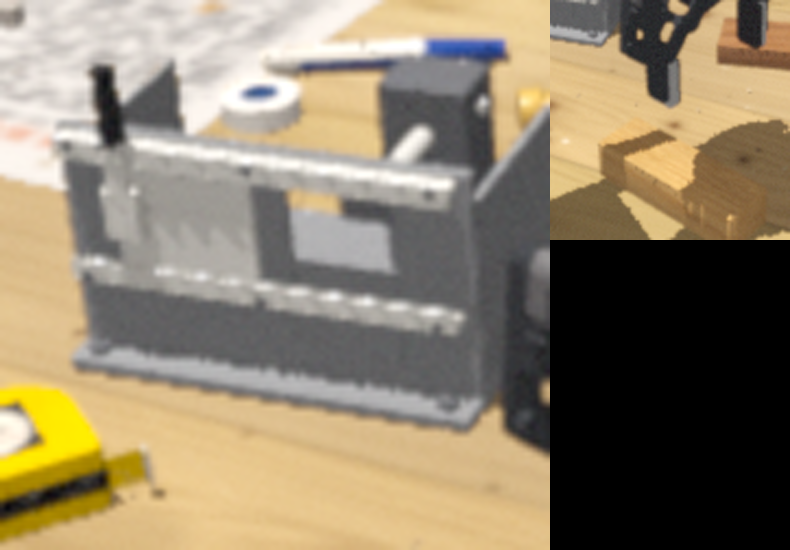

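The window is clear of the shutter. Its bottom-left corner is near full-image (208.0,201.6) and its bottom-right near (228.6,204.6). The gripper is above the pine.

Run:
```python
from h import *
s=dict(np.load("scene1.npz"))
for p in([.604,.0267,.130],[.6033,.0294,.130]):
  for X in([-.003,.0245,.061],[-.003,-.0245,.061],[.003,.0245,.061],[-.003,.0245,.099],[-.003,-.0245,.099],[-.003,-.06,.115],[-.003,.13,.115],[-.016,.094,.152],[-.02,-.06,.008]):
    print(X,((proj(s,G(p,X))[0]-[150,150])*5).round(0))
```

```text
[-0.003, 0.0245, 0.061] [290. 264.]
[-0.003, -0.0245, 0.061] [397. 280.]
[0.003, 0.0245, 0.061] [296. 257.]
[-0.003, 0.0245, 0.099] [282. 184.]
[-0.003, -0.0245, 0.099] [390. 199.]
[-0.003, -0.06, 0.115] [469. 176.]
[-0.003, 0.13, 0.115] [ 52. 119.]
[-0.016, 0.094, 0.152] [100.  62.]
[-0.02, -0.06, 0.008] [469. 421.]
[-0.003, 0.0245, 0.061] [284. 263.]
[-0.003, -0.0245, 0.061] [391. 279.]
[0.003, 0.0245, 0.061] [290. 256.]
[-0.003, 0.0245, 0.099] [275. 184.]
[-0.003, -0.0245, 0.099] [384. 199.]
[-0.003, -0.06, 0.115] [462. 175.]
[-0.003, 0.13, 0.115] [ 46. 119.]
[-0.016, 0.094, 0.152] [94. 61.]
[-0.02, -0.06, 0.008] [462. 420.]
```

move_arm(plan=[[0.02,0,0.6,0,0,0,1],[0,0,0.6,0,0,0,1],[0,0,0.6,0,0,0,1],[0,0,0.4,0,0,0,1],[0,0,0.28,0,0,0,1],[0,0,0,0,0,0,1]])

```text
clock: 12.05
tool_pos: [0.4274, -0.2172, 0.077]
orientation: [-0.001, 0.8, 0.6, -0.0]
wrist_force: [0.1, -0.4, -0.4]
finger_gap: 0.0854
grasp_force: 0.0
```

move_arm(plan=[[0,0,0,0,0,0,0.3],[0,0,0,0,0,0,0.3],[0,0,0,0,0,0,0.3],[0,0,0,0,0,0,0.3],[0,0,0,0,0,0,0.3]], squeeze=45)

```text
clock: 12.68
tool_pos: [0.4281, -0.2182, 0.0783]
orientation: [0.001, 0.8, 0.6, 0.0]
wrist_force: [0.1, 0.6, 6.3]
finger_gap: 0.0444
grasp_force: 46.8
```

```bash
python3 go.py .4265 -.2186 .2;python3 - <<'E'
from workcell import imaging
import cv2,numpy as np
a=[]
for n,(x,y) in(("scene",(220,215)),("top",(260,220))):
    d=imaging.get_image(n);np.savez(n+"2.npz",**d);d=d["pixels"][:,:,::-1]; a.append(cv2.resize(d[y:y+130,x:x+100],None,fx=4,fy=4,interpolation=cv2.INTER_CUBIC))
cv2.imwrite("pics/grip.png",np.hstack(a))
E
```

```text
t 12.68 pos [ 0.4281 -0.2182  0.0783] yawY -16.24 z [ 0.0019 -0.0011 -1.    ] F [0.1 0.6 6.3] gap 0.0444 g 46.8
shift rows(50mm): [-0.017 -0.023 -2.434]
```

View pics/grip.png

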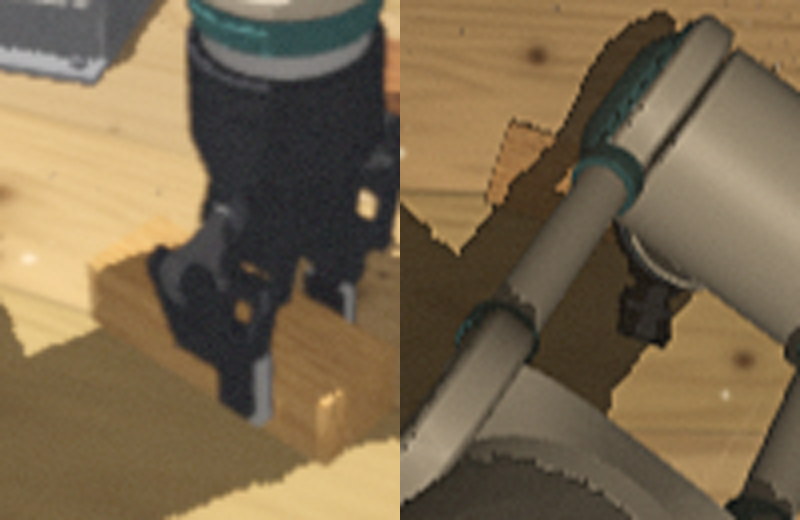

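Left half of this picture: the pine is gripped across its width behind the middle. Next I'll lift it, turn 66° and go in front of the window.

move_arm(plan=[[0,0,-0.3,0,0,0,0.3],[0,0,-0.8,0,0,0,0.3],[0,0,-1,0,0,0,0.3],[0,0,-1,0,0,0,0.3],[0,0,-0.3,0,0,1,0.3],[0,0,0,0,0,1,0.3],[0,0,0,0,0,1,0.3],[0,0,0,0,0,1,0.3]])

```text
clock: 13.78
tool_pos: [0.427, -0.2176, 0.2472]
orientation: [-0.0, 0.876, 0.482, -0.0]
wrist_force: [0.1, 0.3, -0.7]
finger_gap: 0.0443
grasp_force: 46.1
```

move_arm(plan=[[0,0,0,0,0,1,0.3],[0,0,0,0,0,1,0.3],[0,0,0,0,0,1,0.3],[0,0,0,0,0,1,0.3],[0,0,0,0,0,1,0.3],[0,0,0,0,0,1,0.3],[0,0,0,0,0,1,0.3],[0,0,0,0,0,1,0.3]])

```text
clock: 14.78
tool_pos: [0.427, -0.2176, 0.2471]
orientation: [-0.0, 0.975, 0.222, -0.0]
wrist_force: [-0.1, -0.2, -0.6]
finger_gap: 0.0443
grasp_force: 46.0
```

move_arm(plan=[[0,0,0,0,0,1,0.3],[0,0,0,0,0,1,0.3],[0,0,0,0,0,1,0.3],[0,0,0,0,0,1,0.3],[0,0,0,0,0,0.6,0.3],[0,0,0,0,0,0,0.3]])

```text
clock: 15.52
tool_pos: [0.427, -0.2176, 0.2471]
orientation: [-0.0, 0.998, 0.064, -0.0]
wrist_force: [-0.5, 0.0, -1.1]
finger_gap: 0.0444
grasp_force: 46.1
```

```bash
python3 go.py .4676 .0109 .1415
```

```text
t 15.53 pos [ 0.427  -0.2176  0.2471] yawY -82.61 z [-7.e-04  5.e-04 -1.e+00] F [-0.5  0.  -1.1] gap 0.0444 g 46.1
shift rows(50mm): [ 1.394 -4.427  2.114]
```

move_arm(plan=[[0.2,-0.8,0,0,0,0,0.3],[0.2,-0.8,0,0,0,0,0.3],[0.2,-0.8,0,0,0,0,0.3],[0.2,-0.8,0,0,0,0,0.3],[0.2,-0.8,0.3,0,0,0,0.3],[0.2,-0.43,0.7,0,0,0,0.3],[0.19,0,0.7,0,0,0,0.3],[0,0,0.41,0,0,0,0.3]])

```text
clock: 16.52
tool_pos: [0.4677, 0.0114, 0.1403]
orientation: [-0.0, 0.998, 0.065, -0.001]
wrist_force: [0.3, 0.2, -0.4]
finger_gap: 0.0443
grasp_force: 46.4
```

move_arm(plan=[[0,0,0,0,0,0,0.3]])

```text
clock: 16.65
tool_pos: [0.4667, 0.011, 0.1405]
orientation: [-0.0, 0.998, 0.065, -0.002]
wrist_force: [0.9, -0.1, -0.7]
finger_gap: 0.0443
grasp_force: 46.4
```

```bash
python3 go.py .4676 .0109 .1415;python3 - <<'E'
from workcell import imaging
import cv2,numpy as np
d=imaging.get_image("scene");np.savez("scene3.npz",**d);d=d["pixels"][:,:,::-1]; x,y=150,150
cv2.imwrite("pics/pre.png",cv2.resize(d[y:y+115,x:x+155],None,fx=5,fy=5,interpolation=cv2.INTER_CUBIC))
E
```

```text
t 16.65 pos [0.4667 0.011  0.1405] yawY -82.58 z [-4.5e-03  6.0e-04 -1.0e+00] F [ 0.9 -0.1 -0.7] gap 0.0443 g 46.4
shift rows(50mm): [ 0.018  0.005 -0.021]
```

View pics/pre.png

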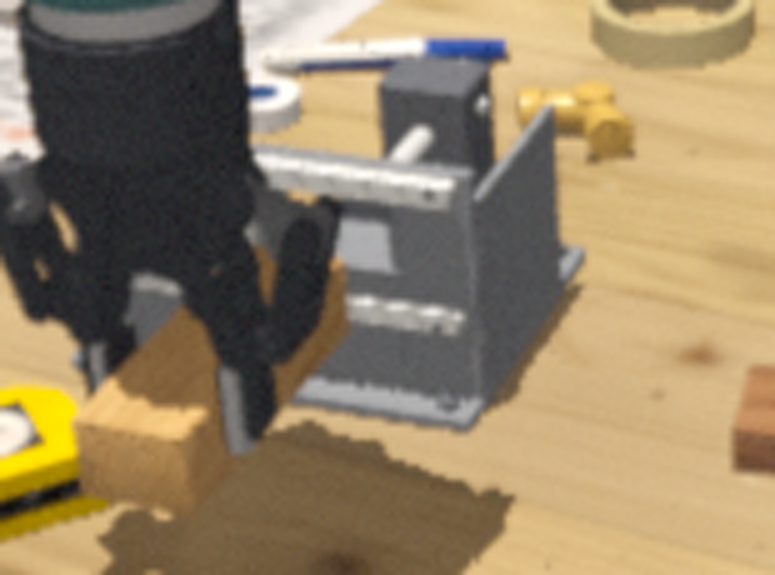

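The pine is in front of the window. Its rear corners are near crop (190,515) and (190,440), and the front right edge is near (347,265) to (347,325). I'll compare these with the projection of a level pine.

Run:
```python
from h import *
s=dict(np.load("scene3.npz"))
a=np.radians(7.42); tx,ty,tz=.4667,.011,.1405
c=[tx+.0272*np.cos(a),ty+.0272*np.sin(a)]
for pitch in (0,.03):
 for dx,dy,dz in((-1,-1,-1),(-1,-1,1),(-1,1,1),(1,-1,1),(1,-1,-1)):
  X=G([*c,a],[dx*.0675,dy*.0225,tz-.0613+dz*.017+pitch*(dx*.0675)])
  print(pitch,dx,dy,dz,((proj(s,X)[0]-[150,150])*5).round(0))
```

```text
0 -1 -1 -1 [192. 514.]
0 -1 -1 1 [181. 435.]
0 -1 1 1 [ 67. 415.]
0 1 -1 1 [341. 251.]
0 1 -1 -1 [348. 324.]
0.03 -1 -1 -1 [193. 519.]
0.03 -1 -1 1 [181. 440.]
0.03 -1 1 1 [ 68. 420.]
0.03 1 -1 1 [340. 247.]
0.03 1 -1 -1 [347. 320.]
```

move_arm(plan=[[0.2,0,-0.02,0,0,0,0.3],[0.2,0,0,0,0,0,0.3],[0.2,0,0,0,0,0,0.3],[0.1,0,0,0,0,0,0.3],[0,0,0,0,0,0,0.3],[0,0,0,0,0,0,0.3]])

```text
clock: 17.45
tool_pos: [0.5022, 0.0153, 0.1427]
orientation: [-0.0, 0.998, 0.064, -0.0]
wrist_force: [-0.3, 1.3, -2.6]
finger_gap: 0.0443
grasp_force: 46.4
```

```bash
cat > rel.py <<'E'
import numpy as np
from workcell import env
import go
go.to([0,0,0])
o=env.get_obs()["tool_pos"];a=.131
ex=np.array([np.cos(a),np.sin(a)]);ey=np.array([-ex[1],ex[0]])
print("pine centre in guard mm:",((o[:2]@ex-.6021+.0272)*1e3).round(1),((o[:2]@ey+.0503)*1e3).round(1),((o[2]-.0613)*1e3).round(1))
E
python3 rel.py
```

```text
t 17.45 pos [0.5022 0.0153 0.1427] yawY -82.63 z [-9.e-04  1.e-04 -1.e+00] F [-0.3  1.3 -2.6] gap 0.0443 g 46.4
shift rows(50mm): [-9.998 -0.985  2.863]
pine centre in guard mm: -75.0 -0.1 81.4
```

move_arm(plan=[[0.08,0,0.016,0,0,0,0.3],[0,0,0,0,0,0,0.3],[0,0,0,0,0,0,0.3]])

```text
clock: 17.82
tool_pos: [0.5065, 0.0158, 0.1421]
orientation: [-0.0, 0.998, 0.064, -0.0]
wrist_force: [0.4, -0.2, -1.1]
finger_gap: 0.0442
grasp_force: 46.4
```

move_arm(plan=[[0.08,0,0,0,0,0,0.3],[0,0,0,0,0,0,0.3],[0,0,0,0,0,0,0.3]])

```text
clock: 18.2
tool_pos: [0.5106, 0.0163, 0.1421]
orientation: [-0.0, 0.998, 0.064, -0.0]
wrist_force: [0.7, 0.8, -1.4]
finger_gap: 0.0444
grasp_force: 46.4
```

```bash
python3 rel.py
```

```text
t 18.2 pos [0.5106 0.0163 0.1421] yawY -82.63 z [-1.e-04  1.e-04 -1.e+00] F [ 0.7  0.8 -1.4] gap 0.0444 g 46.4
shift rows(50mm): [-10.169  -0.987   2.843]
pine centre in guard mm: -66.6 -0.2 80.8
```

move_arm(plan=[[0.08,0,0.008,0,0,0,0.3],[0,0,0,0,0,0,0.3],[0,0,0,0,0,0,0.3]])

```text
clock: 18.58
tool_pos: [0.5145, 0.0168, 0.1416]
orientation: [-0.0, 0.998, 0.064, -0.0]
wrist_force: [0.5, 0.6, -1.7]
finger_gap: 0.0443
grasp_force: 46.4
```

move_arm(plan=[[0.08,0,0,0,0,0,0.3],[0,0,0,0,0,0,0.3],[0,0,0,0,0,0,0.3]])

```text
clock: 18.95
tool_pos: [0.5185, 0.0173, 0.1417]
orientation: [-0.0, 0.998, 0.064, -0.0]
wrist_force: [-0.0, 0.4, -0.9]
finger_gap: 0.0445
grasp_force: 46.4
```

move_arm(plan=[[0.08,0,0,0,0,0,0.3],[0,0,0,0,0,0,0.3],[0,0,0,0,0,0,0.3]])

```text
clock: 19.32
tool_pos: [0.5225, 0.0178, 0.1417]
orientation: [-0.0, 0.998, 0.064, -0.0]
wrist_force: [0.1, -0.2, 0.0]
finger_gap: 0.0442
grasp_force: 46.4
```

```bash
python3 rel.py
```

```text
t 19.32 pos [0.5225 0.0178 0.1417] yawY -82.63 z [-1.e-04  1.e-04 -1.e+00] F [ 0.1 -0.2  0. ] gap 0.0442 g 46.4
shift rows(50mm): [-10.409  -0.987   2.834]
pine centre in guard mm: -54.6 -0.3 80.4
```

It's in the window with no contact force. I'll keep advancing.

move_arm(plan=[[0.1,0,0,0,0,0,0.3],[0,0,0,0,0,0,0.3],[0.1,0,0,0,0,0,0.3],[0,0,0,0,0,0,0.3],[0.1,0,0,0,0,0,0.3],[0,0,0,0,0,0,0.3]])

```text
clock: 20.08
tool_pos: [0.5379, 0.0198, 0.1417]
orientation: [-0.0, 0.998, 0.064, 0.0]
wrist_force: [0.2, 0.4, -0.7]
finger_gap: 0.0445
grasp_force: 46.4
```

move_arm(plan=[[0.1,0,0,0,0,0,0.3],[0,0,0,0,0,0,0.3],[0.08,0,0,0,0,0,0.3],[0,0,0,0,0,0,0.3],[0,0,0,0,0,0,0.3]])

```text
clock: 20.7
tool_pos: [0.546, 0.0209, 0.1416]
orientation: [-0.0, 0.998, 0.064, -0.0]
wrist_force: [-0.7, -0.4, -2.2]
finger_gap: 0.0441
grasp_force: 46.4
```

```bash
python3 rel.py
```

```text
t 20.7 pos [0.546  0.0209 0.1416] yawY -82.63 z [-6.e-04  1.e-04 -1.e+00] F [-0.7 -0.4 -2.2] gap 0.0441 g 46.4
shift rows(50mm): [-10.882  -0.986   2.838]
pine centre in guard mm: -30.8 -0.3 80.3
```

move_arm(plan=[[0.1,0,0,0,0,0,0.3],[0,0,0,0,0,0,0.3],[0.07,0,0,0,0,0,0.3],[0,0,0,0,0,0,0.3],[0,0,0,0,0,0,0.3]])

```text
clock: 21.32
tool_pos: [0.5546, 0.022, 0.1417]
orientation: [-0.0, 0.998, 0.064, -0.0]
wrist_force: [-2.6, -0.4, -1.1]
finger_gap: 0.0442
grasp_force: 46.4
```

```bash
python3 rel.py;python3 - <<'E'
from workcell import imaging
from workcell import env
import cv2,numpy as np
print(np.mean([ (imaging.get_image("top"),env.get_obs()["wrist_force"])[1] for _ in range(4)],axis=0))
a=[]
for n,x,y in(("scene",150,140),("top",140,110)):
    d=imaging.get_image(n)["pixels"][:,:,::-1]; a.append(cv2.resize(d[y:y+110,x:x+115],(400,383),interpolation=cv2.INTER_CUBIC))
cv2.imwrite("pics/fin.png",np.hstack(a))
E
```

```text
t 21.32 pos [0.5546 0.022  0.1417] yawY -82.63 z [-2.e-04  1.e-04 -1.e+00] F [-2.6 -0.4 -1.1] gap 0.0442 g 46.4
shift rows(50mm): [-11.057  -0.987   2.836]
pine centre in guard mm: -22.2 -0.3 80.4
[-1.90757616  0.43971979 -0.80183151]
```

View pics/fin.png

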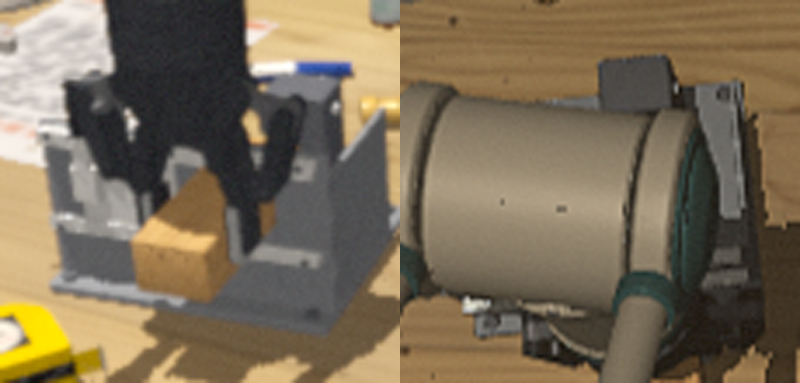

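The pine sits straight in the window. The x force averages about -1.9 N, close to the roughly 2.4 N the spring should give at half travel, and there's no load sideways. I'm handing in.

```bash
python3 -c "
from workcell import env
print(env.finish_job())"
```

```text
the job is handed in; nothing more can be done
None
```

I opened the shutter to its end stop, fed the pine level through the window with no sign of frame contact in the force readings, and handed in at about 21 s holding it on the feeler at an estimated half of its travel (17 mm of 35); no verdict came back.

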